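# Press a spare battery home in the charging dock

### The arm

A 6-joint arm with a two-finger parallel gripper is mounted at the origin on a cart in front of the work surface, level with it; the furniture and walls round the work are solid. World frame = base frame: x ahead of the robot, y to its left, z up, the work surface at z = 0. Lengths are in m, angles in rad, forces in N, time in s.
With the tool pointing down it reaches from about 0.3 to 0.875 m from the base axis. Payload 6.4 kg.
Tool frame: the origin (TCP) lies midway between the tips of the shut fingers; the grasp point (between the pads) lies 19 mm behind it; z points along the fingers, y is the line along which they close (so a half turn about z gives the same grasp; the last joint's range is limited). The gripper opens to 85 mm and grips with 20 to 120 N. Pads are 22 mm wide; open, the fingers measure 114 mm over their backs; the gripper's body (76 mm by 85 mm) begins 54 mm behind the grasp point. The pads swing forward as they close: fully open they stand 13 mm farther back than shut.
Start: joints at [0.941, 0.181, 1.607, -0, 1.354, -0.206], TCP at [0.236, 0.524, 0.231] pointing down, gripper open.
Joint ranges: [-2.99, 2.99], [-0.89, 2.07], [0.3, 2.58], [-1.14, 4.28], [0, 2.63], [-3.12, 3.12]. Speed limits (rad/s): [2.57, 2.57, 3.01, 3.14, 3.14, 3.14].

### API

Orientations are given as a unit quaternion [w, x, y, z].
In Python, from bench import sensors, vision, ctrl gives the robot as it stands.
- The arm moves only by the tool carry_out, never from a script. Its argument "deltas" is text: rows parted by semicolons, each of 7 numbers parted by spaces: the shift along the tool's x, y, z in mm, then the turn, a rotation vector about the tool's x, y, z in rad, then the closure, from 0 (fully open) to 1 (shut). In form: tx ty tz ax ay az claw; .... A call has 1 to 12 rows; each row is the pose to reach, as a shift and turn from the pose commanded when the call began, along the tool's axes at that moment; what a row does not reach only later rows make up. A row lasts 1/8 s, in which the tool goes at most 62.5 mm and 10.7 degrees, less where a joint would pass 70% of its speed; a pose out of reach is approached as far as the arm can. A call with a gripper value outside its range is refused whole. The fingers move at their own pace and stop on an object; the grip force is fixed at half the most. Time passes only in rows, so rows that repeat a pose let the fingers close. It gives the time, the measured TCP pose, the force, the opening and the grip force at its end, in the units of the state.
- sensors.get_obs(): the state, without advancing time (a new reading comes with each control period).
- vision.camera(name): name is "scene" or "top" or "wrist"; returns the picture (420x560x3 uint8, blue, green, red); there is no depth.
- vision.camera_model(name): a dict with "K" (3x3 intrinsics, pixels), "k1" (the pictures are not rectified: a ray, as slopes to the right and down, at radius r is drawn at 1 + k1 r^2 times it, then the intrinsics apply), "extrinsics" (4x4, takes a point from world to camera coordinates); the wrist camera has in their place "hand_eye" (4x4, takes a point from camera to tool coordinates, whose origin is the TCP and whose axes are the flange's). Camera axes: x right, y down, z forward; pixel columns grow to the right and rows downward; lengths in m; the calibration is good to about 2 mm. A picture is of the moment at which its call begins: read the wrist's pose just before it. camera_model takes no time and is no camera call.
- ctrl.hand_in(): hands the job in; it is judged then, once.
The state is a dict: "time_s": time; "q": joint angles; "dq": joint speeds; "joint_efforts": joint torques, N m; "eef_pos": TCP position; "eef_rot": TCP orientation; "wrist_force": force on the tool from outside, world axes, zero at the start; "torque": the same for the moment, N m; "opening": opening from 0.0 (shut) to 1.0 (fully open); "grasp_force": force on a finger pad.
Only numpy, scipy, OpenCV 4.12 (cv2) and the standard library are available. Lean on these libraries where they do the work, as an engineer would, in place of code of your own. Each camera call takes 0.05 s, during which the arm holds its last target. There are 200 camera calls.

### The job

Put the loose short battery pack on charge: set it upright in the empty bay of the charging dock and press it down past the bay's spring clips until it is fully home, its shoulders flush with the dock's top. Leave the loose longer battery pack where it is, and let go.

Things in the scene. Friction and masses are not known exactly. Their poses are not given: they have to be found in the camera images.
- short_pack: The loose short battery pack, plain grey, standing on the plywood board: block 60 (its x) x 36 (y) x 34 mm high; from the middle of its top rises a grip rib 48 (x) x 18 (y) x 26 mm high (60 mm in all), with a flat shoulder on either side. The block's lowest 4 mm are set in 2 mm all round. Origin: centre of the underside, z up, x along its length. About 0.14 kg. Fits either way round.
- long_pack: The loose longer battery pack, same grey, width, height and shape but 90 mm long (rib 78 mm); it does not fit the empty bay and stays where it is. Origin: centre of the underside, x along its length.
- dock: The charging dock, a black block 216 (its x) x 84 (y) x 40 mm high, fixed on the plywood board (board top 9 mm above the conveyor). The empty short bay is centred at x = -56 mm; the long bay, centred at x = +50 mm, is filled by a fixed long pack whose rib stands 26 mm above the dock. Origin: centre of the underside, z up.
- bay (a point): Floor centre of the dock's empty bay, 34 mm below the dock's top; axes as the dock's. Bay 64 (x) x 40 (y) mm, mouth 7 mm wider all round, sloping in over 12 mm. Sprung clips in its long walls, ramped from 21 to 9 mm above the floor, stop a released pack about 9 mm proud; 5 to 15 N pushes it past, friction then holds it. Home, the pack's origin is here, shoulders level with the dock's top.

How it is judged:
By the outcome, as a careful person would: the job done as asked, in the order asked, and still so for the second after the job is handed in, with the robot touching nothing.
It also fails if it takes over 35 s, if anything falls off the work surface, if the arm or the gripper's body presses on something with over 40 N, if the wrist force passes 120 N, or if a joint passes its speed limit or range.

## Working session

There is one attempt and no reset: what is moved stays moved. The work goes in short steps, Python scripts to look and compute and a tool call to move; the robot and the scene stay as the last step left them, time stands still between calls to the robot, and variables do not carry over. Pictures are saved under pics/ and viewed, at most 10 in all, crops included, and the job is handed in when it is done.

Besides the shell and the picture viewer there is one more tool, called after "Emit:" by a JSON object that holds its "method" and its "body", one argument or row to a line. carry_out: Moves the arm, as the interface text tells. Its arguments: {"type":"object","properties":{"deltas":{"type":"string"}},"required":["deltas"]}

```bash
mkdir -p pics; python3 - <<'E'
from bench import sensors, vision, ctrl
import cv2,numpy as np
np.set_printoptions(precision=4,suppress=True)
o=sensors.get_obs();print(o)
for n in("scene","top","wrist"):
    m=vision.camera_model(n);print(n,m)
    cv2.imwrite(f"pics/{n}0.png",vision.camera(n))
E
```

```text
{'time_s': 0.0, 'q': array([ 0.9407,  0.1816,  1.608 , -0.    ,  1.3538, -0.2063]), 'dq': array([ 0.    , -0.    ,  0.0003, -0.0011,  0.0012,  0.002 ]), 'joint_efforts': array([  0.0008, -44.4861, -35.1347,  -0.0002,   0.0088,   0.    ]), 'eef_pos': array([0.2361, 0.5237, 0.2304]), 'eef_rot': array([-0.0004,  0.2103,  0.9776, -0.0008]), 'wrist_force': array([0.2332, 0.3693, 0.4158]), 'torque': array([ 0.0305, -0.0194, -0.0048]), 'grasp_force': 0.0, 'opening': 1.0008071956731972}
scene {'K': array([[413.2489,   0.    , 271.6494],
       [  0.    , 413.2489, 212.9159],
       [  0.    ,   0.    ,   1.    ]]), 'k1': 0.0005775359697571606, 'extrinsics': array([[ 0.9095, -0.4152,  0.0186, -0.4122],
       [-0.2624, -0.6083, -0.7491,  0.3325],
       [ 0.3223,  0.6764, -0.6623,  0.579 ],
       [ 0.    ,  0.    ,  0.    ,  1.    ]])}
top {'K': array([[478.2558,   0.    , 278.5649],
       [  0.    , 478.2558, 205.5057],
       [  0.    ,   0.    ,   1.    ]]), 'k1': -0.16469409581765956, 'extrinsics': array([[-0.074 , -0.9972,  0.0039,  0.246 ],
       [-0.9769,  0.0717, -0.2012,  0.5535],
       [ 0.2003, -0.0187, -0.9796,  0.7729],
       [ 0.    ,  0.    ,  0.    ,  1.    ]])}
wrist {'K': array([[323.1888,   0.    , 278.7812],
       [  0.    , 323.1888, 208.3407],
       [  0.    ,   0.    ,   1.    ]]), 'k1': -0.05155699961588076, 'hand_eye': array([[-0.0004, -0.9622, -0.2724,  0.0682],
       [ 1.    , -0.0006,  0.0007,  0.0006],
       [-0.0009, -0.2724,  0.9622, -0.1433],
       [ 0.    ,  0.    ,  0.    ,  1.    ]])}
```

View pics/top0.png

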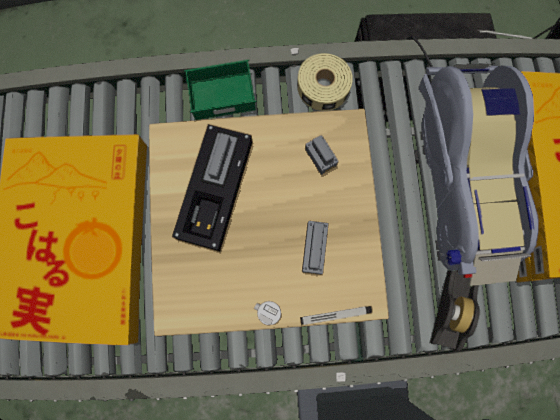

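View pics/scene0.png

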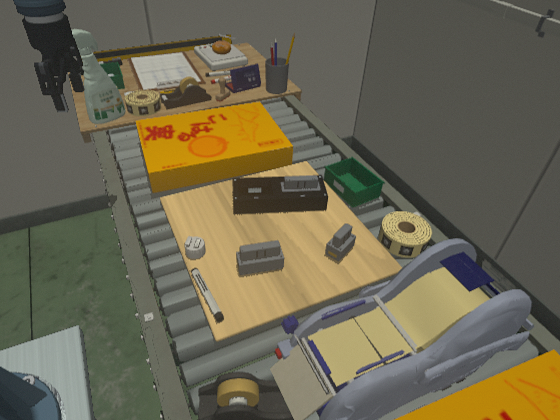

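The top view shows the dock at about (213,187), with its empty bay at about (203,213). The short pack is at (322,155) and the long pack at (315,247). The scene view shows the short pack at (341,242). I'll enlarge both views.

```bash
python3 - <<'E'
import cv2,numpy as np
t=cv2.imread("pics/top0.png");s=cv2.imread("pics/scene0.png")
f=lambda im,x,y,w,h,k:cv2.resize(im[y:y+h,x:x+w],None,fx=k,fy=k,interpolation=cv2.INTER_CUBIC)
a=f(t,165,115,100,140,4)      # 400x560
b=f(t,295,125,50,56,7)        # 350x392
c=np.zeros((560,790,3),np.uint8);c[:560,:400]=a;c[:392,420:770]=b
cv2.imwrite("pics/ct.png",c)
a=f(s,225,165,110,56,7)       # 770x392
b=f(s,318,215,45,50,4)  #180x200
c=np.zeros((600,790,3),np.uint8);c[:392,:770]=a;c[395:595,:180]=b
cv2.imwrite("pics/cs.png",c)
E
```

```text
(no output)
```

View pics/ct.png

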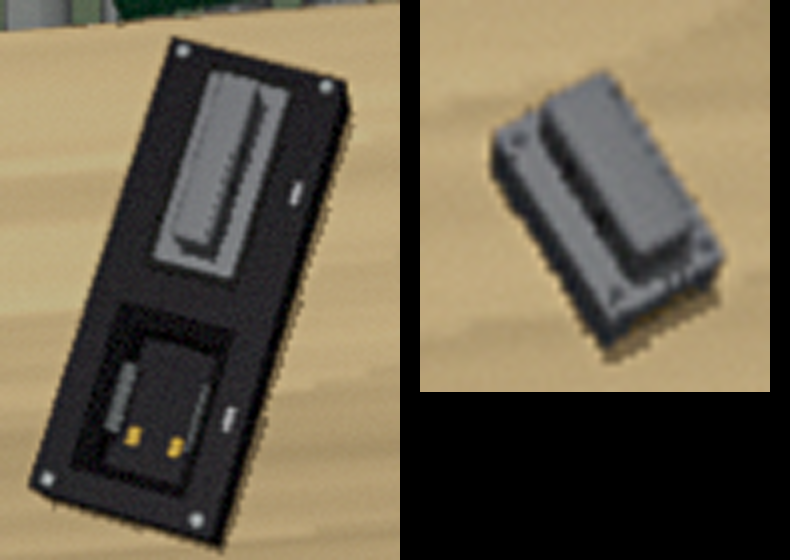

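View pics/cs.png

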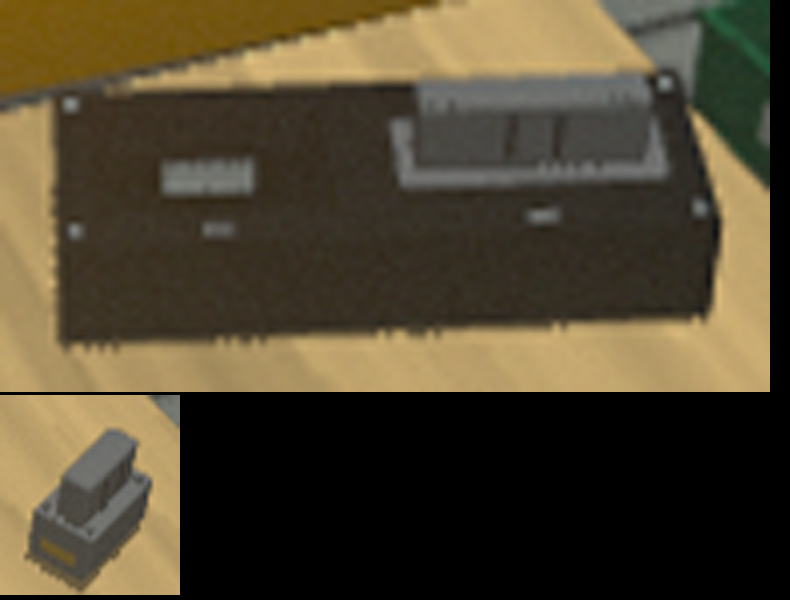

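The crops show the dock screws, the bay and the rib's top corners clearly. I'll triangulate them.

```bash
cat > h.py <<'E'
import numpy as np
from bench import vision
from scipy.optimize import least_squares
from scipy.spatial.transform import Rotation as R
np.set_printoptions(precision=4,suppress=True)
def model(n,obs=None):
    m=vision.camera_model(n)
    if 'hand_eye' in m:
        T=np.eye(4);q=obs['eef_rot'];T[:3,:3]=R.from_quat(np.r_[q[1:],q[0]]).as_matrix();T[:3,3]=obs['eef_pos']
        E=np.linalg.inv(T@m['hand_eye'])
    else:E=m['extrinsics']
    return m['K'],m['k1'],E
def proj(M,p):
    K,k,E=M;c=E[:3,:3]@p+E[:3,3];s=c[:2]/c[2];s=s*(1+k*(s@s));return K[:2,:2]@s+K[:2,2]
def tri(Ms,px):
    r=least_squares(lambda p:np.concatenate([proj(M,p)-u for M,u in zip(Ms,px)]),[.6,0.1,.05]);return r.x,np.abs(r.fun).max()
def onplane(M,u,z):
    r=least_squares(lambda p:proj(M,np.r_[p,z])-u,[.6,0.1]);return r.x
E
python3 - <<'E'
from h import *
t=model('top');s=model('scene')
uc=lambda p,k,o:(np.array(p)+.5)/k-.5+np.array(o)
D=[((47,479),(70,104)),((196,520),(75,231)),((182,50),(664,84)),((326,86),(701,207))]
P=[]
for a,b in D:
    x,e=tri([t,s],[uc(a,4,(165,115)),uc(b,7,(225,165))]);P.append(x);print('screw',x,e, onplane(t,uc(a,4,(165,115)),.049))
P=np.array(P);ax=P[2]+P[3]-P[0]-P[1];c=P.mean(0);print('dock',c,np.degrees(np.arctan2(ax[1],ax[0])));u=ax/np.linalg.norm(ax);print('bay',c-.056*u)
Q=[]
for a,b in [((690,222),(98,95)),((637,252),(62,80)),((605,73),(135,45)),((545,100),(112,35))]:
    ua=uc((a[0]-420,a[1]),7,(295,125))
    x,e=tri([t,s],[ua,uc(b,4,(318,215))]);Q.append(np.r_[onplane(t,ua,.069),.069]);print('rib',x,e,Q[-1])
Q=np.array(Q);ax=Q[2]+Q[3]-Q[0]-Q[1];print(Q.mean(0),np.degrees(np.arctan2(ax[1],ax[0])),np.linalg.norm(ax)/2)
E
```

```text
screw [0.5327 0.3852 0.0505] 0.4069888684808234 [0.5334 0.3854]
screw [0.5102 0.3212 0.0506] 0.4518328349708156 [0.511  0.3212]
screw [0.7254 0.3182 0.0487] 0.4895693574270581 [0.726 0.318]
screw [0.7026 0.2537 0.0495] 0.4979293842386596 [0.7035 0.2535]
dock [0.6177 0.3196 0.0498] -19.250092214639647
bay [0.5648 0.338  0.0502]
rib [0.65   0.1023 0.0657] 0.5755130029458542 [0.6481 0.1031 0.069 ]
rib [0.6408 0.1172 0.0671] 0.5817085081757227 [0.6412 0.1171 0.069 ]
rib [0.6866 0.1214 0.0706] 0.9706971600550673 [0.6888 0.1206 0.069 ]
rib [0.6826 0.1365 0.0659] 0.6949117232935578 [0.6826 0.1364 0.069 ]
[0.6652 0.1193 0.069 ] 24.123454349335802 0.045002670548846734
```

Emit:
{"method": "carry_out", "body": {
  "deltas": "-56 -19 0 0 0 -0.1 0; -112 -38 5 0 0 -0.2 0; -168 -58 10 0 0 -0.3 0; -223 -77 20 0 0 -0.4 0; -279 -96 30 0 0 -0.5 0; -335 -115 40 0 0 -0.6 0; -390 -135 50 0 0 -0.7 0; -446 -154 60 0 0 -0.8 0; -502 -174 65 0 0 -0.845 0; -557 -193 70 0 0 -0.845 0; -557 -193 70 0 0 -0.845 0; -557 -193 70 0 0 -0.845 0"
}}

```text
time_s: 1.65
eef_pos: [0.6641, 0.1192, 0.1605]
eef_rot: [-0.001, -0.209, 0.978, 0.0]
wrist_force: [-0.1, 0.4, -0.0]
opening: 0.995
grasp_force: 0.0
```

```bash
python3 - <<'E'
from h import *
from bench import sensors
import cv2
o=sensors.get_obs();im=vision.camera("wrist");print(o['time_s'],o['eef_pos'],o['eef_rot'])
np.save("o1.npy",np.r_[o['eef_pos'],o['eef_rot']])
M=model('wrist',o)
a=np.radians(24.1);e=np.array([np.cos(a),np.sin(a)]);f=np.array([-e[1],e[0]])
for i,j in((1,1),(1,-1),(-1,-1),(-1,1)):
    print(proj(M,np.r_[np.array([.6652,.1193])+i*.024*e+j*.009*f,.069]))
cv2.imwrite("pics/w1.png",cv2.resize(im,(784,588),interpolation=cv2.INTER_CUBIC))
E
```

```text
1.65 [0.6641 0.1192 0.1605] [-0.0008 -0.2087  0.978   0.0004]
[290.0026 241.206 ]
[266.8625 241.2333]
[266.1757 180.3904]
[290.5864 180.3691]
```

View pics/w1.png

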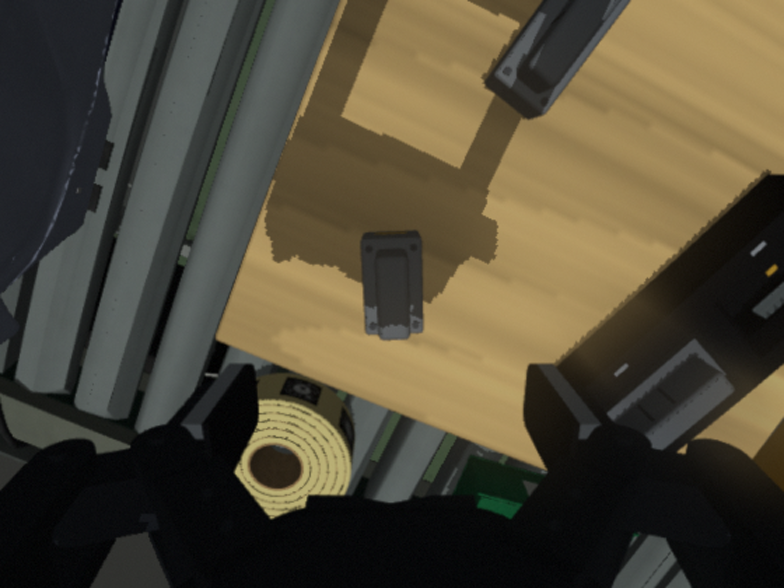

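The wrist view shows the short pack's block corners at about (361,235), (421,233), (365,333) and (423,330) in enlarged pixels. This matches the estimate to within about 1–2 mm.

```bash
python3 - <<'E'
from h import *
v=np.load("o1.npy");M=model('wrist',dict(eef_pos=v[:3],eef_rot=v[3:]))
for z,pts in((.043,[(361,235),(421,233),(365,333),(423,330)]),(.069,[(376,252),(409,250),(379,337),(410,337)])):
    Q=np.array([onplane(M,(np.array(p)+.5)/1.4-.5,z) for p in pts])
    ax=Q[2]+Q[3]-Q[0]-Q[1];print(Q.mean(0),np.degrees(np.arctan2(ax[1],ax[0])),np.linalg.norm(ax)/2,np.linalg.norm(Q[0]-Q[1]))
r=R.from_quat(np.r_[v[4:],v[3]]).as_matrix();print(r)
E
```

```text
[0.6646 0.1207] 25.839341199406178 0.06014233133896329 0.03474430546897309
[0.6637 0.1208] 25.461821648933146 0.04840047016655702 0.017394958785497416
[[-0.9129 -0.4082 -0.0018]
 [-0.4082  0.9129  0.0004]
 [ 0.0015  0.0011 -1.    ]]
```

Emit:
{"method": "carry_out", "body": {
  "deltas": "-1 1 40 0 0 -0.025 0; -1 1 80 0 0 -0.025 0; -1 1 105 0 0 -0.025 0; -1 1 113 0 0 -0.025 0; -1 1 113 0 0 -0.025 0.3; -1 1 113 0 0 -0.025 0.6; -1 1 113 0 0 -0.025 1; -1 1 113 0 0 -0.025 1; -1 1 113 0 0 -0.025 1; -1 1 113 0 0 -0.025 1; -1 1 113 0 0 -0.025 1; -1 1 113 0 0 -0.025 1"
}}

```text
time_s: 3.2
eef_pos: [0.666, 0.1206, 0.0495]
eef_rot: [0.001, -0.221, 0.975, -0.0]
wrist_force: [-1.6, 0.9, 6.9]
opening: 0.197
grasp_force: 59.5
```

Emit:
{"method": "carry_out", "body": {
  "deltas": "0 0 -30 0 0 0 1; 0 0 -70 0 0 0 1; 0 20 -103 0 0 0 1; 0 60 -103 0 0 0.15 1; -1 105 -103 0 0 0.3 1; -1 150 -103 0 0 0.45 1; -2 190 -103 0 0 0.6 1; -3 225 -103 0 0 0.75 1; -3 239 -103 0 0 0.781 1; -3 239 -103 0 0 0.781 1; -3 239 -103 0 0 0.781 1"
}}

```text
time_s: 4.58
eef_pos: [0.5651, 0.3367, 0.151]
eef_rot: [-0.0, 0.166, 0.986, -0.0]
wrist_force: [0.1, -0.0, -0.7]
opening: 0.198
grasp_force: 58.8
```

```bash
python3 - <<'E'
from h import *
from bench import sensors
import cv2
o=sensors.get_obs();im=vision.camera("wrist");print(o['time_s'],o['eef_pos'],o['eef_rot'],o['opening'],o['wrist_force'])
np.save("o2.npy",np.r_[o['eef_pos'],o['eef_rot']])
cv2.imwrite("pics/w2.png",cv2.resize(im,(784,588),interpolation=cv2.INTER_CUBIC))
E
```

```text
4.575 [0.5651 0.3367 0.151 ] [-0.0001  0.1665  0.986  -0.0003] 0.19827058489625599 [ 0.063  -0.0196 -0.6945]
```

View pics/w2.png

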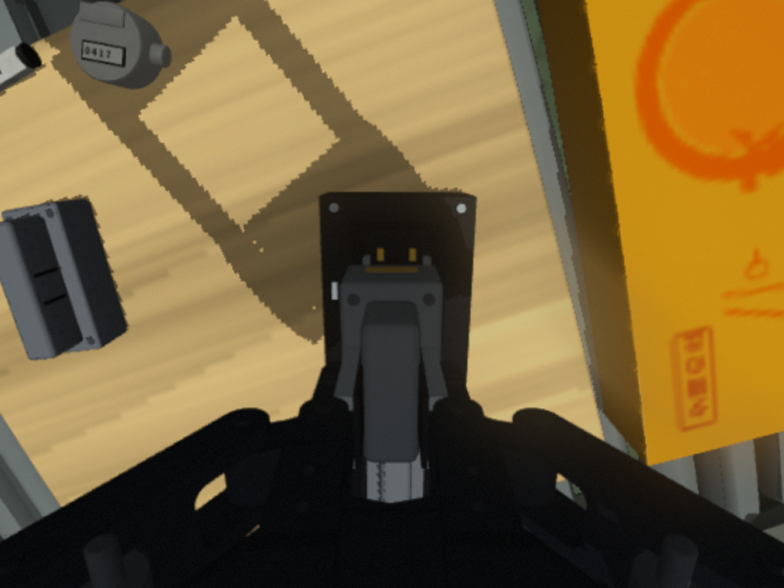

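The wrist view shows the pack held over the dock. The −x end screws are at (333,208) and (461,209), and the pack's front shoulder corners are at about (341,279) and (440,279). It looks well aligned.

```bash
python3 - <<'E'
from h import *
v=np.load("o2.npy");M=model('wrist',dict(eef_pos=v[:3],eef_rot=v[3:]))
f=lambda p,z:onplane(M,(np.array(p)+.5)/1.4-.5,z)
r=R.from_quat(np.r_[v[4:],v[3]]).as_matrix();X=-r[:2,0];Y=-r[:2,1]
print('tool yaw',np.degrees(np.arctan2(X[1],X[0])))
for z in(.049,.0505):
    S=np.array([f((461,209),z),f((333,208),z)]);d=S[1]-S[0];print(S,np.linalg.norm(d),'dock yaw',np.degrees(np.arctan2(d[1],d[0]))+90)
    u=np.array([-d[1],d[0]])/np.linalg.norm(d);b=S.mean(0)+(.1017-.056)*u;print('bay',b,'rel tool x,y mm',1e3*r[:2,:2].T@(b-v[:2]))
C=np.array([f((440,279),.1445),f((341,279),.1445)]);d=C[1]-C[0];c=C.mean(0);print('pack front',c,np.linalg.norm(d),'yaw',np.degrees(np.arctan2(d[1],d[0]))+90)
u=np.array([-d[1],d[0]])/np.linalg.norm(d);print('pack c',c+.03*u,'rel tool',1e3*r[:2,:2].T@(c+.03*u-v[:2]))
E
```

```text
tool yaw -19.163456658934972
[[0.5352 0.3878]
 [0.5122 0.323 ]] 0.06871961282284661 dock yaw -19.615311481382577
bay [0.5667 0.3401] rel tool x,y mm [-0.4795  3.769 ]
[[0.535  0.3876]
 [0.5121 0.3233]] 0.06829930334820307 dock yaw -19.615311481382633
bay [0.5666 0.3401] rel tool x,y mm [-0.3394  3.7472]
pack front [0.5366 0.3472] 0.03380208164788473 yaw -19.189803073609184
pack c [0.565  0.3373] rel tool [0.3045 0.5763]
```

Emit:
{"method": "carry_out", "body": {
  "deltas": "-0.5 2.5 20 0 0 0.006 1; -0.5 2.5 45 0 0 0.006 1; -0.5 2.5 55 0 0 0.006 1; -0.5 2.5 55 0 0 0.006 1; -0.5 2.5 55 0 0 0.006 1"
}}

```text
time_s: 5.25
eef_pos: [0.5668, 0.3397, 0.097]
eef_rot: [0.001, 0.17, 0.986, 0.0]
wrist_force: [1.5, 0.5, -2.4]
opening: 0.202
grasp_force: 58.8
```

```bash
python3 - <<'E'
from h import *
from bench import sensors
import cv2
o=sensors.get_obs();im=vision.camera("wrist");print(o['time_s'],o['eef_pos'],o['eef_rot'],o['opening'],o['wrist_force'])
np.save("o3.npy",np.r_[o['eef_pos'],o['eef_rot']])
im=cv2.convertScaleAbs(im[80:330,180:380],alpha=2.0)
cv2.imwrite("pics/w3.png",cv2.resize(im,None,fx=2.4,fy=2.4,interpolation=cv2.INTER_CUBIC))
E
```

```text
5.25 [0.5668 0.3397 0.097 ] [0.0006 0.1697 0.9855 0.0003] 0.2017951830443762 [ 1.4858  0.5463 -2.3906]
```

View pics/w3.png

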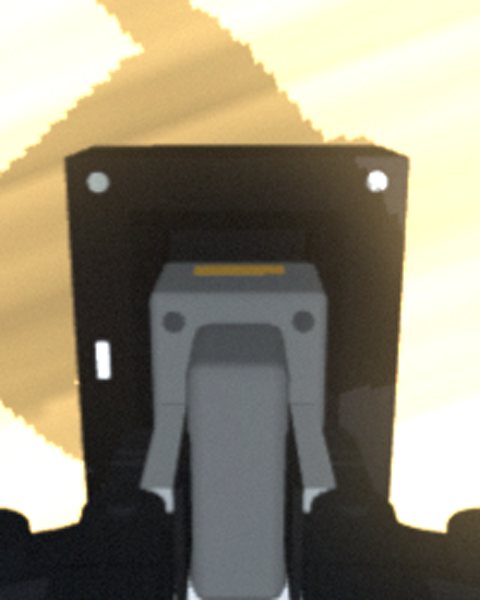

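The enlarged crop shows the screws at (97,182) and (376,181), with the pack's front shoulder edge at y≈294 (x from 151 to 326). Laterally it is centred to about 0.5 mm. I'll check the lengthwise offset.

```bash
python3 - <<'E'
from h import *
v=np.load("o3.npy");M=model('wrist',dict(eef_pos=v[:3],eef_rot=v[3:]))
f=lambda p,z:onplane(M,(np.array(p)+.5)/2.4-.5+[180,80],z)
r=R.from_quat(np.r_[v[4:],v[3]]).as_matrix();T=lambda p:1e3*r[:2,:2].T@(p-v[:2])
for p,z in(((376,181),.049),((97,182),.049),((151,294),.0905),((326,294),.0905),((164,264),.0605),((318,264),.0605)):print(z,T(f(p,z)))
print(v)
E
```

```text
0.049 [46.507  34.6422]
0.049 [ 46.3051 -33.8925]
0.0905 [ 28.7858 -16.7286]
0.0905 [28.7558 18.2324]
0.0605 [ 28.2272 -16.8396]
0.0605 [28.1993 19.6902]
[0.5668 0.3397 0.097  0.0006 0.1697 0.9855 0.0003]
```

Emit:
{"method": "carry_out", "body": {
  "deltas": "1.2 -0.5 8 0 0 0 1; 1.2 -0.5 16 0 0 0 1; 1.2 -0.5 22 0 0 0 1; 1.2 -0.5 28 0 0 0 1; 1.2 -0.5 28 0 0 0 1"
}}

```text
time_s: 5.92
eef_pos: [0.5646, 0.3394, 0.0676]
eef_rot: [-0.0, 0.17, 0.986, -0.0]
wrist_force: [-0.5, -1.4, -0.9]
opening: 0.195
grasp_force: 58.8
```

Emit:
{"method": "carry_out", "body": {
  "deltas": "0 0 3 0 0 0 1; 0 0 5 0 0 0 1; 0 0 7 0 0 0 1; 0 0 9 0 0 0 1; 0 0 11 0 0 0 1; 0 0 11 0 0 0 1; 0 0 11 0 0 0 1"
}}

```text
time_s: 6.8
eef_pos: [0.5661, 0.3396, 0.0585]
eef_rot: [0.001, 0.17, 0.986, 0.001]
wrist_force: [2.2, -0.9, 3.7]
opening: 0.197
grasp_force: 59.6
```

Emit:
{"method": "carry_out", "body": {
  "deltas": "0 0 1 0 0 0 1; 0 0 2 0 0 0 1; 0 0 2 0 0 0 1"
}}

```text
time_s: 7.18
eef_pos: [0.5653, 0.3397, 0.0555]
eef_rot: [0.0, 0.17, 0.986, 0.0]
wrist_force: [2.6, 0.1, 5.0]
opening: 0.195
grasp_force: 59.7
```

Emit:
{"method": "carry_out", "body": {
  "deltas": "0 0 1 0 0 0 1; 0 0 2 0 0 0 1; 0 0 2 0 0 0 1"
}}

```text
time_s: 7.55
eef_pos: [0.5655, 0.3398, 0.0553]
eef_rot: [0.001, 0.169, 0.986, 0.0]
wrist_force: [-2.0, -1.7, 15.9]
opening: 0.198
grasp_force: 61.1
```

Emit:
{"method": "carry_out", "body": {
  "deltas": "0 0 1 0 0 0 1; 0 0 2 0 0 0 1; 0 0 2 0 0 0 1"
}}

```text
time_s: 7.92
eef_pos: [0.5656, 0.3399, 0.0553]
eef_rot: [0.001, 0.169, 0.986, 0.0]
wrist_force: [-7.7, -4.2, 27.2]
opening: 0.195
grasp_force: 62.8
```

```bash
python3 - <<'E'
from h import *
from bench import sensors
import cv2
o=sensors.get_obs();im=vision.camera("wrist");s=vision.camera("scene");print(o['time_s'],o['eef_pos'],o['opening'],o['wrist_force'])
a=cv2.resize(cv2.convertScaleAbs(im[80:330,180:380],alpha=2.0),None,fx=2,fy=2,interpolation=cv2.INTER_CUBIC)
cv2.imwrite("pics/w4.png",a)
E
```

```text
7.925 [0.5656 0.3399 0.0553] 0.1946262964759681 [-7.716  -4.2242 27.2062]
```

View pics/w4.png

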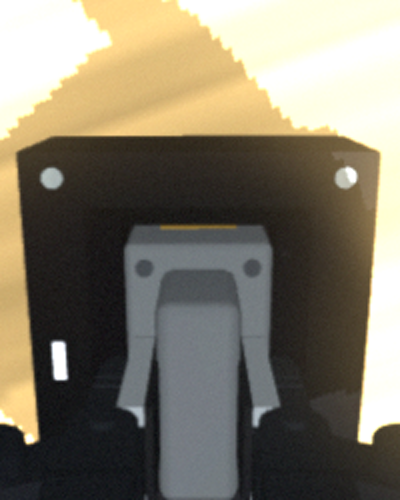

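Force rose to 27 N with no further travel, and the pack's shoulder width now reads at the same scale as the dock screws (145 px against 295 px for the screw spacing). So it is seated flush. I'll relax the push, release and rise.

Emit:
{"method": "carry_out", "body": {
  "deltas": "0 0 -2 0 0 0 1; 0 0 -3 0 0 0 1; 0 0 -3 0 0 0 0.5; 0 0 -3 0 0 0 0; 0 0 -3 0 0 0 0; 0 0 -3 0 0 0 0; 0 0 -3 0 0 0 0; 0 0 -20 0 0 0 0; 0 0 -50 0 0 0 0; 0 0 -100 0 0 0 0; 0 0 -100 0 0 0 0; 0 0 -100 0 0 0 0"
}}

```text
time_s: 9.52
eef_pos: [0.565, 0.3396, 0.1522]
eef_rot: [0.001, 0.17, 0.986, 0.0]
wrist_force: [0.5, -0.2, -0.1]
opening: 1.001
grasp_force: 0.0
```

Emit:
{"method": "carry_out", "body": {
  "deltas": "40 0 -30 0 0 0 0; 60 0 -30 0 0 0 0; 60 0 -30 0 0 0 0; 60 0 -30 0 0 0 0"
}}

```text
time_s: 10.02
eef_pos: [0.5083, 0.359, 0.18]
eef_rot: [-0.001, 0.17, 0.986, -0.001]
wrist_force: [-0.2, -0.2, -0.3]
opening: 0.996
grasp_force: 0.0
```

```bash
python3 - <<'E'
from h import *
from bench import sensors
import cv2
o=sensors.get_obs();np.save("o4.npy",np.r_[o['eef_pos'],o['eef_rot']]);im=vision.camera("wrist");s=vision.camera("scene");print(o['time_s'],o['eef_pos'],o['opening'],o['wrist_force'])
c=np.zeros((600,780,3),np.uint8)
b=cv2.resize(s[160:225,225:335],None,fx=4,fy=4,interpolation=cv2.INTER_CUBIC);b=cv2.convertScaleAbs(b,alpha=1.8)
c[:260,:440]=b
a=cv2.convertScaleAbs(im[120:420,195:365],alpha=1.8);c[:600,440:780]=cv2.resize(a,None,fx=2,fy=2,interpolation=cv2.INTER_CUBIC)
cv2.imwrite("pics/e.png",c)
E
```

```text
10.025 [0.5083 0.359  0.18  ] 0.9964811069727558 [-0.2471 -0.1727 -0.31  ]
```

View pics/e.png

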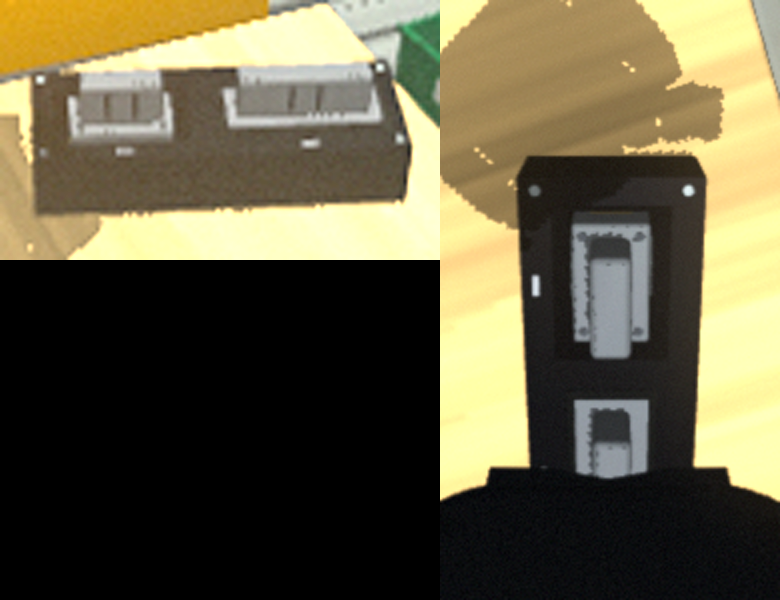

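The pack appears level with the fixed one. As a check, I'll press lightly on the rib top with shut fingers and read its height, expecting 75 mm.

Emit:
{"method": "carry_out", "body": {
  "deltas": "-30 0 0 0 0 0 1; -60 0 0 0 0 0 1; -60 0 30 0 0 0 1; -60 0 60 0 0 0 1; -60 0 60 0 0 0 1; -60 0 85 0 0 0 1; -60 0 95 0 0 0 1; -60 0 100 0 0 0 1; -60 0 102 0 0 0 1; -60 0 104 0 0 0 1; -60 0 104 0 0 0 1"
}}

```text
time_s: 11.5
eef_pos: [0.565, 0.3396, 0.0777]
eef_rot: [0.0, 0.17, 0.986, 0.0]
wrist_force: [-0.1, 0.4, 0.3]
opening: 0.001
grasp_force: 0.0
```

Emit:
{"method": "carry_out", "body": {
  "deltas": "0 0 1 0 0 0 1; 0 0 2 0 0 0 1; 0 0 3 0 0 0 1; 0 0 4 0 0 0 1; 0 0 4 0 0 0 1"
}}

```text
time_s: 12.12
eef_pos: [0.5652, 0.3402, 0.0751]
eef_rot: [0.0, 0.169, 0.986, 0.001]
wrist_force: [-3.6, -0.6, 9.9]
opening: 0.004
grasp_force: 4.8
```

Emit:
{"method": "carry_out", "body": {
  "deltas": "0 0 1 0 0 0 1; 0 0 2 0 0 0 1; 0 0 2 0 0 0 1"
}}

```text
time_s: 12.5
eef_pos: [0.5655, 0.3403, 0.075]
eef_rot: [0.001, 0.169, 0.986, 0.001]
wrist_force: [-8.6, -2.3, 21.3]
opening: 0.0
grasp_force: 10.4
```

The rib top is at 75.0 mm and holds solid under 21 N, so the pack is fully home. I'll back off and hand in.

Emit:
{"method": "carry_out", "body": {
  "deltas": "0 0 -10 0 0 0 1; 0 0 -60 0 0 0 1; 0 0 -110 0 0 0 0; 0 0 -110 0 0 0 0; 0 0 -110 0 0 0 0; 0 0 -110 0 0 0 0"
}}

```text
time_s: 13.25
eef_pos: [0.5638, 0.3391, 0.1792]
eef_rot: [-0.001, 0.17, 0.986, -0.001]
wrist_force: [0.2, -0.0, -0.1]
opening: 0.847
grasp_force: 0.0
```

```bash
python3 -c "
from bench import ctrl
print(ctrl.hand_in())"
```

```text
the job is handed in; nothing more can be done
None
```

The short pack is fully home in the dock's empty bay: its rib top measured 75.0 mm, the height for flush shoulders, and stayed there under a 21 N press. The arm has let go and is clear, the long pack was not touched, and the job was handed in at about 13 s.

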